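Flip the photometer lid shut and take the reading

TASK

The check filter is in the photometer, ready for its reading: push the black sample lid, which leans back open, over and fully down without slamming it, and then press the green key right down and let it come up again. Only push with the fingertips, gently: do not pinch the lid, and leave the filter in its holder and the bottles, beaker and filter case where they stand.

Things in the scene. Friction and masses are not known exactly. Their poses are not given: they have to be found in the camera images.
- photometer: Bench photometer, pale grey, immovable, 250 (x) x 240 (y) x 100 mm high. Origin: centre of its underside, at bench level; z up, x from its front (sloping panel with keys and display) to its back. Flat deck 100 mm high from x -55 to +115 mm; before it the panel slopes down to 80 mm at the front edge. The lid covers the sample compartment in the deck; the deck right of it is bare.
- lid (a joint): Angle of the black sample lid about its hinge at the back, rad: 0 = fully down, 1.57 = upright, 1.95 = stop. It starts leaning back past upright. The hinge is stiff: the lid stays wherever it is left and moves under 1 to 2 N at its free edge; it has no catch. When down, its flat top is 122 mm above the bench.
- lid_hinge (a point): Point on the lid's hinge axis, mid-width of the lid; in the photometer's frame at x +60, y +35, z +102 mm. The axis is the photometer's y. This frame turns with the lid: x from the lid's free edge to the hinge, z out of the lid's outer (upper) face.
- lid_edge (a point): Middle of the free edge of the lid's outer face: at x -110, z +20 mm in the frame of lid_hinge. The lid is a shallow black cap, 110 mm from hinge to free edge, 112 mm wide, 20 mm deep, outer face flat; a grey lip 45 mm wide, 4 mm thick, stands 9 mm out from the free edge near the open underside.
- key (a joint): How far the round green key is pressed, m: 0 = up, 0.004 = right down. It springs back; right down takes about 5 N.
- key_top (a point): Centre of the top of the green key, 26 mm in diameter, on the right of the sloping front panel: in the photometer's frame at about x -97, y -85, z +99 mm. Up, it stands 9 mm out of the panel. It moves square to the panel, which is 14 degrees off level (down towards the front). Nothing next to it stands proud of the panel.
- filter_center (a point): Centre of the check filter, a grey metal post 12.5 x 12.5 x 45 mm with a blue top, loose in the cuvette holder under the lid; its top is 3 mm above the deck. The shut lid clears it.
- amber_bottle: Brown dropper bottle with a black teat, 54 mm in diameter, 137 mm high, beside the photometer. Origin: centre of its underside.
- red_bottle: Clear dropper bottle with a red teat, 54 mm in diameter, 137 mm high, beside the photometer. Origin: centre of its underside.
- beaker: Glass beaker, 68 mm in diameter, 90 mm high, beside the photometer. Origin: centre of its underside.
- filter_case: Wooden case, 100 x 70 x 26 mm, holding three more check filters that stand up to 45 mm above the bench, left of the photometer. Origin: centre of its underside.
Not all that is in view belongs to the job. Leave any yellow look-alike of the beaker alone.

How it is judged:
By the outcome, as a careful person would: the job done as asked, in the order asked, and still so for the second after the job is handed in, with the robot touching nothing.
It also fails if it takes over 40 s, if anything falls off the work surface, if the arm or the gripper's body presses on something with over 40 N, if the wrist force passes 120 N, or if a joint passes its speed limit or range.

ROBOT

A 6-joint arm with a two-finger parallel gripper is mounted at the origin on the work surface. World frame = base frame: x ahead of the robot, y to its left, z up, the work surface at z = 0. Lengths are in m, angles in rad, forces in N, time in s.
With the tool pointing down it reaches from about 0.4 to 0.825 m from the base axis. Payload 7 kg.
Tool frame: the origin (TCP) lies at the very end of the fingers, on their centre line; the grasp point (between the pads) lies 19 mm behind it; z points along the fingers, y is the direction in which the jaws open and shut (so a half turn about z gives the same grasp; the last joint's range is limited). The gripper opens to 88 mm and grips with 3 to 60 N. Pads are 19 mm wide; open, the fingers measure 130 mm over their backs; the gripper's body (78 mm by 193 mm) begins 47 mm behind the grasp point.
Start: joints at [-0.992, 0.359, 0.012, 0, -1.224, -0.288], TCP at [0.194, -0.647, 0.227] pointing down, gripper open.
Joint ranges: [-3.07, 3.07], [-1.43, 2.12], [-1.02, 1.25], [-3.03, 1.67], [-3.05, -0], [-3.03, 3.03]. Speed limits (rad/s): [2.39, 2.39, 3.01, 3.14, 3.14, 3.14].

INTERFACE

Orientations are given as a rotation vector (axis times angle).
In Python, from station import arm gives the robot as it stands.
- The arm moves only by the tool servo_tool, never from a script. Its argument "moves" is a list of rows, each an object with "turn": the turn, a rotation vector about the world's x, y, z in rad, a list of three; "linear": the shift along the world's x, y, z in m, a list of three; "jaw": the finger opening in m, from 0 to 0.0876. In form: [{"turn": [wx, wy, wz], "linear": [dx, dy, dz], "jaw": jaw}, ...]. A call has 1 to 10 rows; each row shifts and turns the pose as measured when the row begins; what a row does not reach is not made up. A row lasts 1/8 s, in which the tool goes at most 62.5 mm and 10.7 degrees, less where a joint would pass 70% of its speed; a pose out of reach is approached as far as the arm can. A call is refused whole if a number of a shift passes 0.0625 or a number of a turn 0.188, either way. A call with a gripper value outside its range is refused whole. The fingers move at their own pace and stop on an object; "grip_force" is the grip in N (left out, the last holds). Time passes only in rows, so rows that do not move let the fingers close. It gives the time, the measured TCP pose, the force and the opening at its end, in the units of the state.
- arm.read_state(): the state, without advancing time (a new reading comes with each control period).
- arm.grab_frame(name): name is "side" or "top"; returns (picture, depth): 420x560x3 uint8, blue, green, red; 420x560 float32, m along the optical axis (not along the pixel's ray), 0 where there is no reading.
- arm.camera_params(name): a dict with "fx", "fy", "cx", "cy" (pixels), "k1" (the pictures are not rectified: a ray, as slopes to the right and down, at radius r is drawn at 1 + k1 r^2 times it, then the intrinsics apply), "R" (3x3) and "t" (3): a world point X has camera coordinates R X + t. Camera axes: x right, y down, z forward; pixel columns grow to the right and rows downward; lengths in m; the calibration is good to about 2 mm. A picture is of the moment at which its call begins. camera_params takes no time and is no camera call.
- arm.hand_in(): hands the job in, once; it reports no verdict.
The state is a dict: "time": time; "qpos": joint angles; "joint_velocities": joint speeds; "joint_efforts": joint torques, N m; "ee_pos": TCP position; "orientation": TCP orientation; "ft_force": force on the tool from outside, world axes, zero at the start; "wrist_torque": the same for the moment, N m; "opening": opening from 0.0 (shut) to 1.0 (fully open).
Only numpy, scipy, OpenCV 4.12 (cv2) and the standard library are available. Lean on these libraries where they do the work, as an engineer would, in place of code of your own. Each camera call takes 0.05 s, during which the arm holds its last target.

## Working session

There is one attempt and no reset: what is moved stays moved. The work goes in short steps, Python scripts to look and compute and a tool call to move; the robot and the scene stay as the last step left them, time stands still between calls to the robot, and variables do not carry over. Pictures are saved under pics/ and viewed, and the job is handed in when it is done.

Besides the shell and the picture viewer there is one more tool, called after "Call:" as name(argument=value, ...), one argument or row to a line, values as JSON. servo_tool: Moves the arm, as the interface text tells. Its arguments: {"type":"object","properties":{"moves":{"type":"array"},"grip_force":{"type":"number"}},"required":["moves"]}

```bash
mkdir -p pics; ls; python3 - <<'E'
from station import arm
import cv2,numpy as np,pickle
d={}
for n in("side","top"):
    p,z=arm.grab_frame(n); d[n]=(p,z,arm.camera_params(n)); cv2.imwrite(f"pics/{n}0.png",p); print(n,d[n][2])
pickle.dump(d,open("f0.pkl","wb"))
s=arm.read_state(); print(s)
E
```

```text
pics
side {'fx': 400.76562859998234, 'fy': 400.76562859998234, 'cx': 286.2759392634714, 'cy': 209.93428365850477, 'k1': -0.047397283553048536, 'R': array([[-0.97966487, -0.20014367, -0.01411565],
       [-0.1416091 ,  0.73955845, -0.65802748],
       [ 0.14213939, -0.6426475 , -0.7528616 ]]), 't': array([0.56037859, 0.13498892, 0.73353133])}
top {'fx': 384.4903095064335, 'fy': 384.4903095064335, 'cx': 283.0741886048291, 'cy': 203.10182829564656, 'k1': -0.09261408902283737, 'R': array([[ 0.02625045, -0.99939315,  0.02289621],
       [-0.98290733, -0.02997891, -0.18164374],
       [ 0.18221991, -0.01773662, -0.98309782]]), 't': array([0.01764053, 0.56659207, 0.72915445])}
{'time': 0.1, 'qpos': array([-9.91888417e-01,  3.59329724e-01,  1.11658171e-02, -2.99303304e-04,
       -1.22407789e+00, -2.88102388e-01]), 'joint_velocities': array([-9.33765696e-05, -9.34048900e-04,  3.10857653e-03,  1.45380753e-03,
        5.96017426e-04, -1.41587831e-03]), 'joint_efforts': array([-6.31853782e-04, -5.84162915e+01,  2.93750364e+01,  7.01543257e+00,
        1.01617942e-02, -6.77601702e-05]), 'ee_pos': array([ 0.19339474, -0.64626241,  0.22571535]), 'orientation': array([ 4.54978890e-01, -3.10811572e+00, -2.24595000e-03]), 'ft_force': array([-0.10294367, -0.562507  ,  0.04250353]), 'wrist_torque': array([-0.01118423,  0.04244806,  0.01722319]), 'opening': 0.999953198307152}
```

View pics/side0.png

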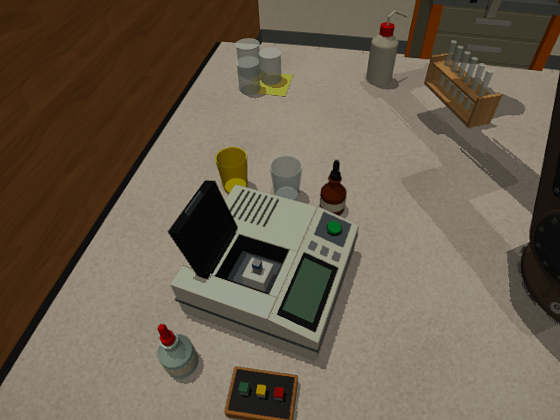

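View pics/top0.png

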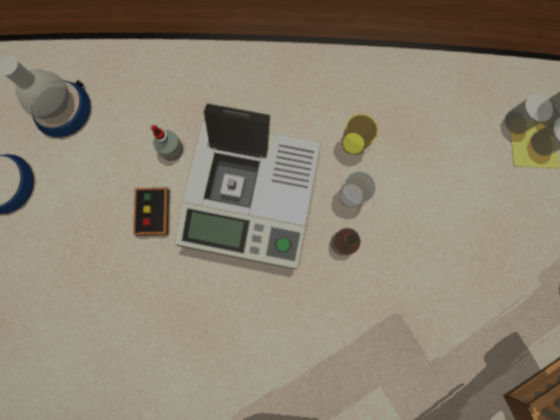

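```bash
cat >h.py <<'E'
import cv2,numpy as np
def rays(c,uv):
    K=np.array([[c['fx'],0,c['cx']],[0,c['fy'],c['cy']],[0,0,1]])
    p=cv2.undistortPoints(np.float64(uv).reshape(-1,1,2),K,np.array([c['k1'],0,0,0.]))[:,0]
    d=np.c_[p,np.ones(len(p))]
    return -c['R'].T@c['t'], d@c['R']   # origin, dirs with unit optical depth
def onplane(c,uv,z):
    o,d=rays(c,uv); return o+d*((z-o[2])/d[:,2])[:,None]
def cloud(c,z):
    v,u=np.mgrid[:420,:560]; o,d=rays(c,np.c_[u.ravel(),v.ravel()])
    P=o+d*z.ravel()[:,None]; P[z.ravel()==0]=np.nan
    return P.reshape(420,560,3)
def proj(c,X):
    K=np.array([[c['fx'],0,c['cx']],[0,c['fy'],c['cy']],[0,0,1]])
    return cv2.projectPoints(np.float64(X).reshape(-1,3),cv2.Rodrigues(c['R'])[0],c['t'],K,np.array([c['k1'],0,0,0.]))[0][:,0]
def tri(c1,u1,c2,u2):
    o1,d1=rays(c1,[u1]);o2,d2=rays(c2,[u2]);d1=d1[0];d2=d2[0]
    A=np.c_[d1,-d2];s=np.linalg.lstsq(A,o2-o1,rcond=None)[0]
    a=o1+s[0]*d1;b=o2+s[1]*d2;return (a+b)/2,np.linalg.norm(a-b)
E
python3 - <<'E'
import pickle,numpy as np,cv2
from h import *
d=pickle.load(open("f0.pkl","rb"))
cen={}
for n,box in(("top",(265,230,300,260)),("side",(315,215,350,240))):
    p,z,c=d[n]; h=cv2.cvtColor(p,cv2.COLOR_BGR2HSV)
    m=cv2.inRange(h,(50,150,60),(85,255,255)); x0,y0,x1,y1=box
    mm=np.zeros_like(m);mm[y0:y1,x0:x1]=m[y0:y1,x0:x1]
    k,l,s,ce=cv2.connectedComponentsWithStats(mm);i=1+np.argmax(s[1:,4]);cen[n]=ce[i];print(n,s[i],ce[i])
    P=cloud(c,z);print("depth med",np.nanmedian(P[l==i],0))
    print("ray z=.099",onplane(c,[ce[i]],.099))
print(tri(d['top'][2],cen['top'],d['side'][2],cen['side']))
# deck points from depth clouds
for n in("top","side"):
    p,z,c=d[n];P=cloud(c,z)
    x,y,h=P[...,0],P[...,1],P[...,2]
    m=((abs(h-.1)<.006)&(p.min(2)>100)).astype(np.uint8)
    k,l,s,ce=cv2.connectedComponentsWithStats(m);i=1+np.argmax(s[1:,4]);print(n,s[i])
    q=P[l==i];print("z",np.median(q[:,2]));r=cv2.minAreaRect(np.float32(q[:,:2]*1000));print(r,cv2.boxPoints(r))
E
```

```text
Traceback (most recent call last):
ValueError: attempt to get argmax of an empty sequence
```

```bash
python3 - <<'E'
import cv2
p=cv2.imread("pics/top0.png")[90:280,120:370];cv2.imwrite("pics/topc.png",cv2.resize(p,None,fx=3,fy=3,interpolation=2))
p=cv2.imread("pics/side0.png")[150:360,150:380];cv2.imwrite("pics/sidec.png",cv2.resize(p,None,fx=2.8,fy=2.8,interpolation=2))
E
```

```text
(no output)
```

View pics/topc.png

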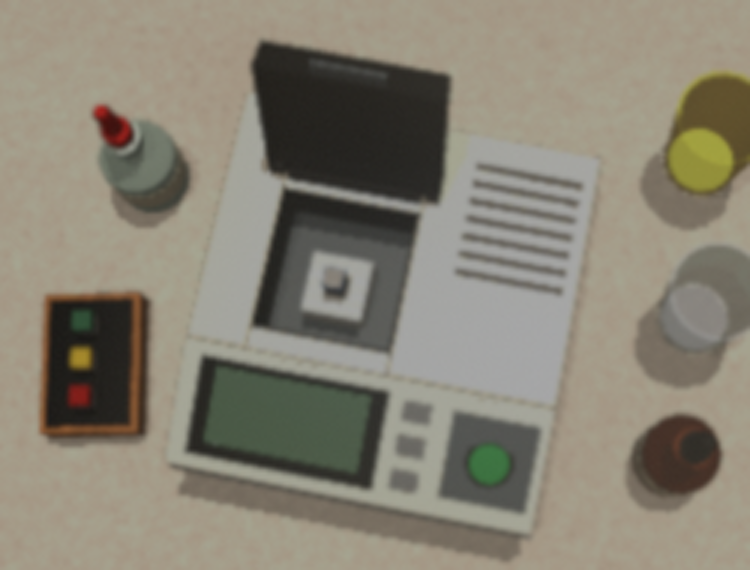

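View pics/sidec.png

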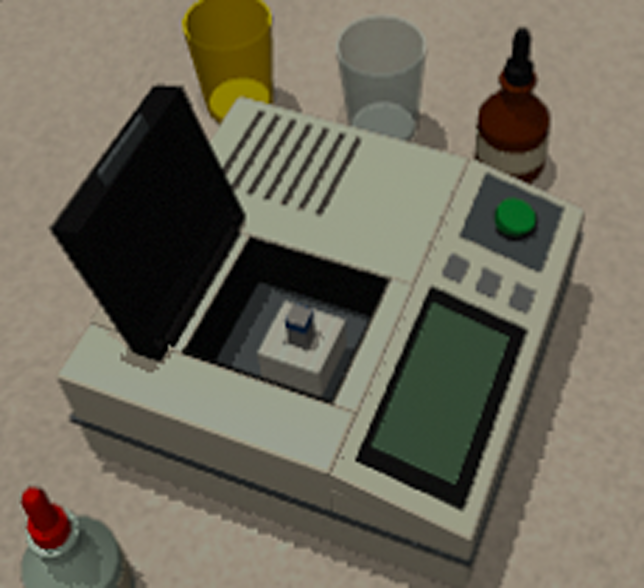

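The crops show the photometer with its open black lid, at (238,131) in top and (205,230) in side. Green things that could be taken for the key:
- The display, at top (215,230), which is rectangular.
- The case's green filter, at top (147,197), which is square.
- The round disc on the grey plate, at top (283,244) and side (334,228). This one is the key.

The yellow beaker at top (358,135) stays untouched.

```bash
python3 - <<'E'
import pickle,numpy as np,cv2
from h import *
d=pickle.load(open("f0.pkl","rb"))
cen={}
for n,box in(("top",(268,230,300,260)),("side",(318,215,350,240))):
    p,z,c=d[n]; h=cv2.cvtColor(p,cv2.COLOR_BGR2HSV)
    m=cv2.inRange(h,(45,110,40),(90,255,255)); x0,y0,x1,y1=box
    mm=np.zeros_like(m);mm[y0:y1,x0:x1]=m[y0:y1,x0:x1]
    k,l,s,ce=cv2.connectedComponentsWithStats(mm);i=1+np.argmax(s[1:,4]);cen[n]=ce[i];print(n,s[i],ce[i])
    P=cloud(c,z);print("depth med",np.nanmedian(P[l==i],0), "ray z=.099",onplane(c,[ce[i]],.099))
print(tri(d['top'][2],cen['top'],d['side'][2],cen['side']))
for n in("top","side"):
    p,z,c=d[n];P=cloud(c,z);h=P[...,2]
    m=((abs(h-.1)<.006)&(p.min(2)>90)).astype(np.uint8)
    k,l,s,ce=cv2.connectedComponentsWithStats(m);i=1+np.argmax(s[1:,4]);print(n,s[i])
    q=P[l==i];print("z",np.median(q[:,2]));r=cv2.minAreaRect(np.float32(q[:,:2]*1000));print(r,cv2.boxPoints(r))
# hand corners top image (crop/3+offset): front-left, front-right z=.08, back-right z=.1
c=d['top'][2]
f=lambda u,v:(120+u/3,90+v/3)
print("front L,R (z.08)",onplane(c,[f(168,464),f(531,535)],.08)[:,:2])
print("panel/deck L,R, back R (z.1)",onplane(c,[f(189,340),f(553,405),f(600,157)],.1)[:,:2])
# side crop
c=d['side'][2];f=lambda u,v:(150+u/2.8,150+v/2.8)
print("side backR, panelR,panelL, backL",onplane(c,[f(238,98),f(468,158),f(332,470),f(60,378)],.1)[:,:2])
# lid outline
for n,lo,pts in():pass
E
```

```text
top [277 239  12  12 108] [282.5462963 244.25     ]
depth med [0.47901114 0.03295137 0.10019093] ray z=.099 [[0.47881577 0.03348421 0.099     ]]
side [327 220  15  14 153] [333.41830065 226.88235294]
depth med [0.47854749 0.03598165 0.09667362] ray z=.099 [[0.47847254 0.03740342 0.099     ]]
(array([0.47889552, 0.03340792, 0.0941221 ]), np.float64(0.0005880333177493832))
top [ 178  120  142  124 7788]
z 0.10109696123915474
((596.8792724609375, 99.31575012207031), (241.06436157226562, 211.14080810546875), 80.45503997802734) [[472.7836    -2.041916]
 [681.00134  -37.053604]
 [720.975    200.67342 ]
 [512.7572   235.6851  ]]
side [ 170  185  158  139 7033]
z 0.0979892951363941
((606.246337890625, 98.01313781738281), (242.0239715576172, 190.31271362304688), 79.97944641113281) [[491.4853     -4.5955124]
 [678.89484   -37.710197 ]
 [721.0074    200.6218   ]
 [533.59784   233.73648  ]]
front L,R (z.08) [[0.47316221 0.23775812]
 [0.43521534 0.00439507]]
panel/deck L,R, back R (z.1) [[ 0.5506538   0.2250043 ]
 [ 0.51613241 -0.00663578]
 [ 0.68091062 -0.03500985]]
side backR, panelR,panelL, backL [[ 0.67754711 -0.02891934]
 [ 0.51365911 -0.00387757]
 [ 0.55078186  0.22760763]
 [ 0.71406089  0.20338977]]
```

```bash
cat >>h.py <<'E'
a=np.radians(-9.4);Rz=np.array([[np.cos(a),-np.sin(a),0],[np.sin(a),np.cos(a),0],[0,0,1]])
def setorigin(k=(.4787,.0340)):
    return np.array([*k,0])-Rz@[-.097,-.085,0]
O=setorigin()
def L2W(p): return O+Rz@np.array(p)
def W2L(P): return (P-O)@Rz
E
python3 - <<'E'
import pickle,numpy as np,cv2
from h import *
print("O",O,"hinge",L2W([.06,.035,.102]))
d=pickle.load(open("f0.pkl","rb"))
for n in("top","side"):
    p,z,c=d[n];Q=W2L(cloud(c,z))
    m=(p.max(2)<60)&(Q[...,2]>.115)&(abs(Q[...,1]-.035)<.065)&(Q[...,0]>.02)&(Q[...,0]<.2)
    q=Q[m];print(n,len(q));print("min",q.min(0),"max",q.max(0))
    f=m&(abs(Q[...,1]-.035)<.04)&(Q[...,2]<.18)&(Q[...,2]>.12); s=Q[f]
    k=np.polyfit(s[:,2],s[:,0],1);print("under face slope dx/dz",k,"theta",np.pi/2+np.arctan(k[0]),"resid",np.std(s[:,0]-np.polyval(k,s[:,2])))
    for th in(1.7,1.8,1.9,1.95):
        C,S=np.cos(th),np.sin(th)
        pts=[L2W([.06-X*C+Z*S,y,.102+X*S+Z*C]) for X,Z in((.11,0),(.11,.02)) for y in(-.021,.091)]
        print(th,proj(c,pts).round(0).tolist())
E
```

```text
O [0.58828021 0.10201602 0.        ] hinge [0.65319094 0.12674648 0.102     ]
top 1892
min [ 0.06187739 -0.02217548  0.11502608] max [0.10555872 0.08880986 0.21748911]
under face slope dx/dz [0.27363519 0.04806844] theta 1.8378932457719581 resid 0.0007576625992382307
1.7 [[265.0, 131.0], [200.0, 119.0], [268.0, 121.0], [203.0, 109.0]]
1.8 [[267.0, 125.0], [202.0, 113.0], [269.0, 116.0], [205.0, 104.0]]
1.9 [[268.0, 120.0], [204.0, 108.0], [270.0, 112.0], [207.0, 100.0]]
1.95 [[269.0, 118.0], [205.0, 106.0], [271.0, 110.0], [208.0, 98.0]]
side 2934
min [ 0.06321497 -0.0231713   0.11501639] max [0.10601257 0.0912336  0.21500821]
under face slope dx/dz [0.26980949 0.04886062] theta 1.8343305856604353 resid 0.000701088765353169
1.7 [[221.0, 180.0], [185.0, 234.0], [210.0, 179.0], [173.0, 231.0]]
1.8 [[215.0, 180.0], [178.0, 233.0], [205.0, 179.0], [167.0, 231.0]]
1.9 [[210.0, 179.0], [172.0, 232.0], [200.0, 179.0], [162.0, 231.0]]
1.95 [[207.0, 180.0], [170.0, 232.0], [198.0, 180.0], [160.0, 231.0]]
```

Call:
servo_tool(
  moves=[
    {"turn":[0,0,-0.02],"linear":[0,0,0.04],"jaw":0},
    {"turn":[0,0,-0.03],"linear":[0.02,0.02,0.03],"jaw":0},
    {"turn":[0,0,-0.03],"linear":[0.032,0.044,0],"jaw":0},
    {"turn":[0,0,-0.03],"linear":[0.032,0.044,0],"jaw":0},
    {"turn":[0,0,-0.03],"linear":[0.032,0.044,0],"jaw":0},
    {"turn":[0,0,-0.03],"linear":[0.032,0.044,0],"jaw":0},
    {"turn":[0,0,-0.03],"linear":[0.032,0.044,0],"jaw":0},
    {"turn":[0,0,-0.03],"linear":[0.032,0.044,0],"jaw":0},
    {"turn":[0,0,-0.03],"linear":[0.032,0.044,0],"jaw":0},
    {"turn":[0,0,-0.03],"linear":[0.032,0.044,0],"jaw":0},
  ],
  grip_force=20,
)

```text
time: 1.35
ee_pos: [0.4725, -0.2627, 0.2923]
orientation: [-0.024, -3.139, -0.015]
ft_force: [0.5, -0.3, 0.1]
opening: 0.008
```

Call:
servo_tool(
  moves=[
    {"turn":[0,0,-0.02],"linear":[0.033,0.047,0],"jaw":0},
    {"turn":[0,0,-0.02],"linear":[0.033,0.047,0],"jaw":0},
    {"turn":[0,0,-0.02],"linear":[0.033,0.047,0],"jaw":0},
    {"turn":[0,0,-0.02],"linear":[0.033,0.047,0],"jaw":0},
    {"turn":[0,0,-0.02],"linear":[0.033,0.047,0],"jaw":0},
    {"turn":[0,0,-0.02],"linear":[0.033,0.047,0],"jaw":0},
    {"turn":[0,0,-0.02],"linear":[0.033,0.047,0],"jaw":0},
    {"turn":[0,0,-0.02],"linear":[0.033,0.047,0],"jaw":0},
    {"turn":[0,0,0],"linear":[0,0,0],"jaw":0},
  ],
)

```text
time: 2.48
ee_pos: [0.7427, 0.1312, 0.2867]
orientation: [-0.278, -3.121, -0.013]
ft_force: [-0.4, -1.2, -0.4]
opening: 0.008
```

```bash
cat >see.py <<'E'
import sys,cv2,numpy as np,pickle
from station import arm
from h import *
from scipy.spatial.transform import Rotation as Ro
s=arm.read_state();print("t",s['time'],"tcp local",W2L(s['ee_pos']).round(4),"ft",s['ft_force'].round(2));M=Ro.from_rotvec(s['orientation']).as_matrix();print("tool axes in local",(Rz.T@M).round(3).tolist())
o=[]
for n in("side","top"):
    p,z=arm.grab_frame(n);pickle.dump((p,z,arm.camera_params(n)),open(f"{n}_{sys.argv[1]}.pkl","wb"))
    o.append(cv2.resize(p[130:340,130:380] if n=="side" else p[60:270,130:380],None,fx=1.6,fy=1.6))
cv2.imwrite(f"pics/{sys.argv[1]}.png",np.hstack(o))
E
python3 see.py a1
```

```text
t 2.475 tcp local [0.1476 0.054  0.2867] ft [-0.43 -1.23 -0.45]
tool axes in local [[-1.0, 0.013, -0.009], [0.013, 1.0, 0.007], [0.009, 0.007, -1.0]]
```

View pics/a1.png

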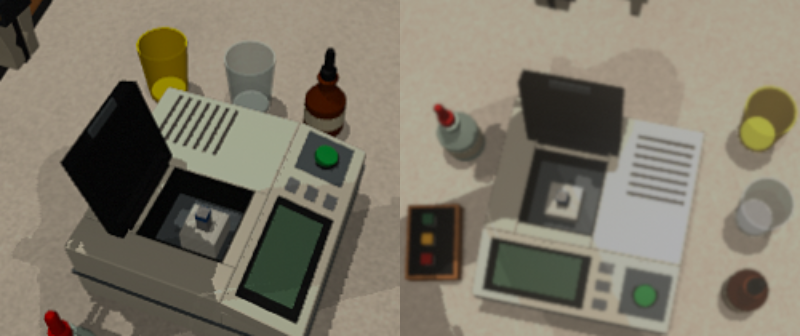

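```bash
python3 - <<'E'
import pickle,cv2,numpy as np
from h import *
o=[]
for n in("side","top"):
    p,z,c=pickle.load(open(f"{n}_a1.pkl","rb"));u=proj(c,[[.7427,.1312,.2867]])[0];print(n,u)
    cv2.drawMarker(p,tuple(int(v) for v in u),(255,0,255),0,12);o.append(cv2.resize(p,(400,300)))
cv2.imwrite("pics/a1b.png",np.hstack(o))
E
```

```text
side [140.41930676 164.29189922]
top [226.04211737  59.95049759]
```

View pics/a1b.png

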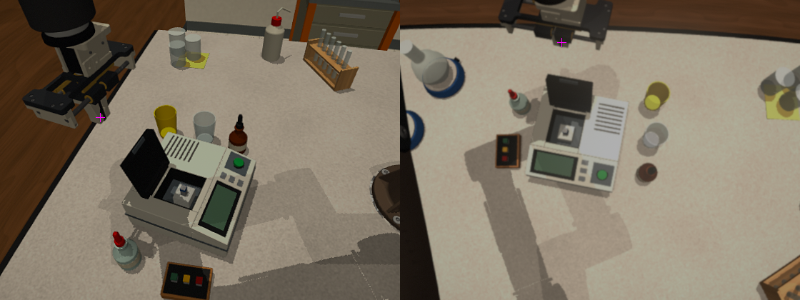

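Call:
servo_tool(
  moves=[
    {"turn":[0,0,0],"linear":[-0.003,-0.009,-0.025],"jaw":0},
    {"turn":[0,0,0],"linear":[-0.003,-0.009,-0.03],"jaw":0},
    {"turn":[0,0,0],"linear":[0,0,-0.03],"jaw":0},
    {"turn":[0,0,0],"linear":[0,0,-0.02],"jaw":0},
    {"turn":[0,0,0],"linear":[0,0,0],"jaw":0},
  ],
)

```text
time: 3.2
ee_pos: [0.7331, 0.1033, 0.1849]
orientation: [-0.288, -3.125, -0.015]
ft_force: [-0.2, 0.7, 0.9]
opening: 0.004
```

```bash
python3 see.py a2
```

```text
t 3.2 tcp local [0.1426 0.025  0.1849] ft [-0.2   0.7   0.94]
tool axes in local [[-1.0, 0.02, -0.004], [0.019, 1.0, 0.009], [0.004, 0.009, -1.0]]
```

View pics/a2.png

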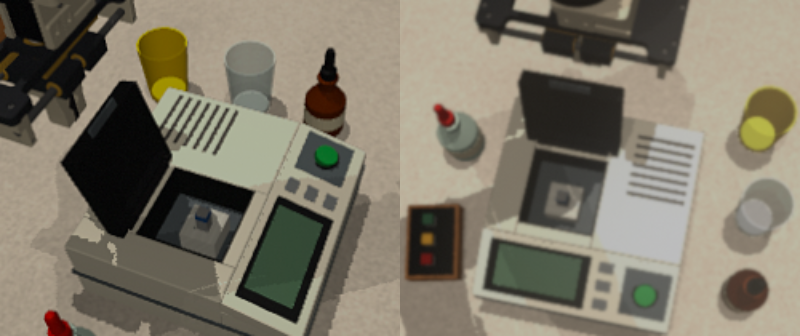

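Call:
servo_tool(
  moves=[
    {"turn":[0,0,0],"linear":[-0.008,0.008,0],"jaw":0},
    {"turn":[0,0,0],"linear":[-0.008,0.005,0],"jaw":0},
    {"turn":[0,0,0],"linear":[-0.005,0.001,0],"jaw":0},
    {"turn":[0,0,0],"linear":[-0.005,0.001,0],"jaw":0},
    {"turn":[0,0,0],"linear":[-0.005,0.001,0],"jaw":0},
    {"turn":[0,0,0],"linear":[-0.005,0.001,0],"jaw":0},
  ],
)

```text
time: 4.05
ee_pos: [0.6983, 0.1225, 0.1924]
orientation: [0.285, 3.12, 0.021]
ft_force: [1.7, -0.7, 0.4]
opening: 0.009
```

Call:
servo_tool(
  moves=[
    {"turn":[0,0,0],"linear":[-0.005,0.001,-0.001],"jaw":0},
    {"turn":[0,0,0],"linear":[-0.005,0.001,-0.001],"jaw":0},
    {"turn":[0,0,0],"linear":[-0.005,0.001,-0.001],"jaw":0},
    {"turn":[0,0,0],"linear":[-0.005,0.001,-0.001],"jaw":0},
    {"turn":[0,0,0],"linear":[-0.005,0.001,-0.001],"jaw":0},
    {"turn":[0,0,0],"linear":[-0.005,0.001,-0.001],"jaw":0},
  ],
)

```text
time: 4.8
ee_pos: [0.6662, 0.1288, 0.1857]
orientation: [0.285, 3.12, 0.021]
ft_force: [0.7, -0.7, 1.3]
opening: 0.008
```

```bash
python3 see.py a3
```

```text
t 4.8 tcp local [0.0725 0.0392 0.1857] ft [ 0.71 -0.7   1.32]
tool axes in local [[-1.0, 0.018, 0.007], [0.018, 1.0, 0.014], [-0.007, 0.014, -1.0]]
```

View pics/a3.png

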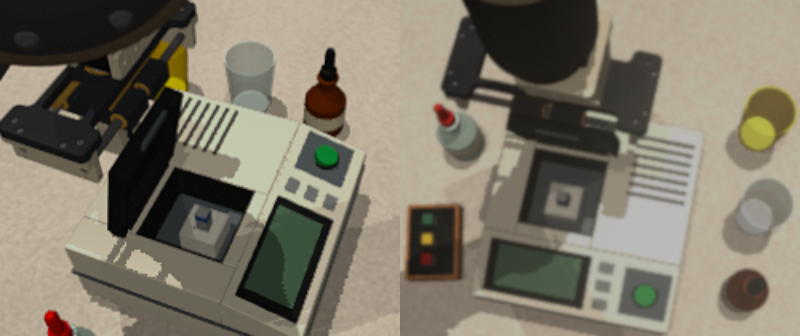

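Call:
servo_tool(
  moves=[
    {"turn":[0,0,0],"linear":[-0.0037,0.0005,0.0005],"jaw":0},
    {"turn":[0,0,0],"linear":[-0.0037,0.0005,0.0005],"jaw":0},
    {"turn":[0,0,0],"linear":[-0.0037,0.0005,0.0],"jaw":0},
    {"turn":[0,0,0],"linear":[-0.0037,0.0005,0.0],"jaw":0},
    {"turn":[0,0,0],"linear":[-0.0044,0.0006,-0.0005],"jaw":0},
    {"turn":[0,0,0],"linear":[-0.0044,0.0006,-0.0005],"jaw":0},
    {"turn":[0,0,0],"linear":[-0.0044,0.0006,-0.0007],"jaw":0},
    {"turn":[0,0,0],"linear":[-0.0044,0.0006,-0.0007],"jaw":0},
  ],
)

```text
time: 5.9
ee_pos: [0.6311, 0.1335, 0.1836]
orientation: [0.286, 3.122, 0.021]
ft_force: [1.4, -0.1, 0.4]
opening: 0.008
```

```bash
python3 see.py a4
```

```text
t 5.9 tcp local [0.0371 0.0381 0.1836] ft [ 1.35 -0.1   0.37]
tool axes in local [[-1.0, 0.019, 0.006], [0.019, 1.0, 0.014], [-0.005, 0.014, -1.0]]
```

View pics/a4.png

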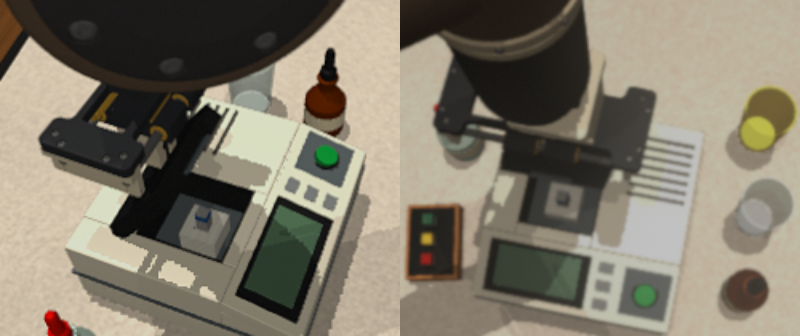

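Call:
servo_tool(
  moves=[
    {"turn":[0,0,0],"linear":[-0.0036,0.0005,-0.0012],"jaw":0},
    {"turn":[0,0,0],"linear":[-0.0036,0.0005,-0.0012],"jaw":0},
    {"turn":[0,0,0],"linear":[-0.0036,0.0005,-0.0012],"jaw":0},
    {"turn":[0,0,0],"linear":[-0.0036,0.0005,-0.0012],"jaw":0},
    {"turn":[0,0,0],"linear":[-0.004,0.0005,-0.0024],"jaw":0},
    {"turn":[0,0,0],"linear":[-0.004,0.0005,-0.0024],"jaw":0},
    {"turn":[0,0,0],"linear":[-0.004,0.0005,-0.0024],"jaw":0},
    {"turn":[0,0,0],"linear":[-0.004,0.0005,-0.0024],"jaw":0},
  ],
)

```text
time: 7.0
ee_pos: [0.5986, 0.1378, 0.1683]
orientation: [0.286, 3.122, 0.021]
ft_force: [0.9, 0.4, 0.6]
opening: 0.005
```

```bash
python3 see.py a5
```

```text
t 7.0 tcp local [0.0043 0.037  0.1683] ft [0.88 0.44 0.6 ]
tool axes in local [[-1.0, 0.019, 0.005], [0.019, 1.0, 0.014], [-0.005, 0.014, -1.0]]
```

View pics/a5.png

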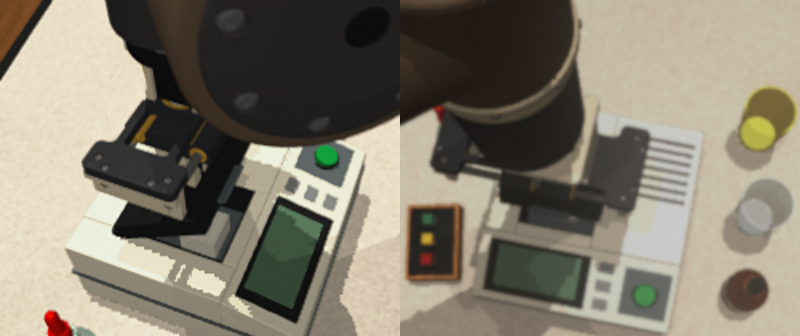

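Call:
servo_tool(
  moves=[
    {"turn":[0,0,0],"linear":[-0.003,0.0004,-0.003],"jaw":0},
    {"turn":[0,0,0],"linear":[-0.003,0.0004,-0.003],"jaw":0},
    {"turn":[0,0,0],"linear":[-0.003,0.0004,-0.003],"jaw":0},
    {"turn":[0,0,0],"linear":[-0.003,0.0004,-0.003],"jaw":0},
    {"turn":[0,0,0],"linear":[-0.0022,0.0003,-0.0033],"jaw":0},
    {"turn":[0,0,0],"linear":[-0.0022,0.0003,-0.0033],"jaw":0},
    {"turn":[0,0,0],"linear":[-0.002,0.0003,-0.0033],"jaw":0},
    {"turn":[0,0,0],"linear":[-0.002,0.0003,-0.0033],"jaw":0},
  ],
)

```text
time: 8.1
ee_pos: [0.5767, 0.1407, 0.1413]
orientation: [0.286, 3.122, 0.02]
ft_force: [0.5, -0.4, 0.5]
opening: 0.005
```

```bash
python3 see.py a6
```

```text
t 8.1 tcp local [-0.0178  0.0363  0.1413] ft [ 0.49 -0.44  0.52]
tool axes in local [[-1.0, 0.019, 0.005], [0.019, 1.0, 0.013], [-0.005, 0.013, -1.0]]
```

View pics/a6.png

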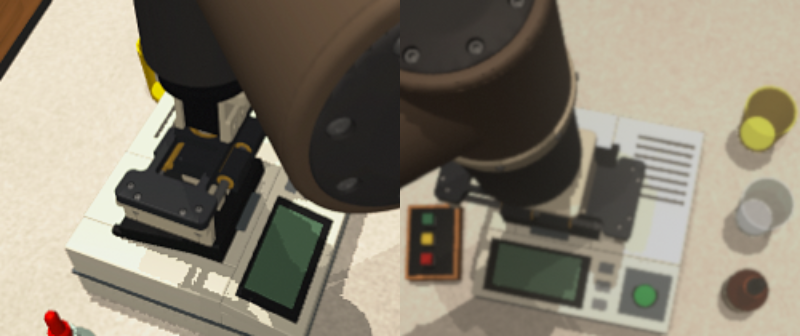

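Call:
servo_tool(
  moves=[
    {"turn":[0,0,0],"linear":[-0.001,0.0001,-0.0022],"jaw":0},
    {"turn":[0,0,0],"linear":[-0.001,0.0001,-0.0022],"jaw":0},
    {"turn":[0,0,0],"linear":[-0.001,0.0001,-0.0022],"jaw":0},
    {"turn":[0,0,0],"linear":[-0.001,0.0001,-0.0022],"jaw":0},
    {"turn":[0,0,0],"linear":[-0.0005,0.0001,-0.002],"jaw":0},
    {"turn":[0,0,0],"linear":[-0.0005,0.0001,-0.002],"jaw":0},
    {"turn":[0,0,0],"linear":[0,0,-0.0015],"jaw":0},
    {"turn":[0,0,0],"linear":[0,0,-0.0015],"jaw":0},
  ],
)

```text
time: 9.2
ee_pos: [0.571, 0.1413, 0.1244]
orientation: [0.286, 3.123, 0.02]
ft_force: [-0.3, 0.4, 0.7]
opening: 0.004
```

Call:
servo_tool(
  moves=[
    {"turn":[0,0,0],"linear":[0,0,-0.001],"jaw":0},
    {"turn":[0,0,0],"linear":[0,0,-0.001],"jaw":0},
    {"turn":[0,0,0],"linear":[0,0,-0.001],"jaw":0},
  ],
)

```text
time: 9.57
ee_pos: [0.571, 0.1413, 0.1221]
orientation: [0.285, 3.123, 0.02]
ft_force: [-5.4, 0.3, 13.3]
opening: 0.006
```

Call:
servo_tool(
  moves=[
    {"turn":[0,0,0],"linear":[0,0,0.004],"jaw":0},
    {"turn":[0,0,0],"linear":[0,0,0.02],"jaw":0},
    {"turn":[0,0,0],"linear":[0,0,0.04],"jaw":0},
    {"turn":[-0.02,-0.12,0],"linear":[-0.02,-0.02,0.03],"jaw":0},
    {"turn":[-0.02,-0.12,0],"linear":[-0.03,-0.045,0],"jaw":0},
  ],
)

```text
time: 10.2
ee_pos: [0.5251, 0.0783, 0.2187]
orientation: [0.261, 2.875, -0.008]
ft_force: [-0.7, -1.1, 1.2]
opening: 0.001
```

```bash
python3 see.py a7; python3 - <<'E'
import pickle,numpy as np
from h import *
d=pickle.load(open("f0.pkl","rb"))
X,e=tri(d['top'][2],(120+697/3,90+445/3),d['side'][2],(150+521/2.8,150+35/2.8));print("amber top",X,W2L(X),e)
for n in("side","top"):
    p,z,c=pickle.load(open(f"{n}_a7.pkl","rb"));Q=W2L(cloud(c,z))
    m=(p.max(2)<60)&(Q[...,0]>-.045)&(Q[...,0]<.055)&(abs(Q[...,1]-.035)<.05)&(Q[...,2]<.14)&(Q[...,2]>.1)
    q=Q[m];print(n,m.sum()); 
    if m.sum()>50:
        A=np.c_[q[:,0],np.ones(len(q))];k=np.linalg.lstsq(A,q[:,2],rcond=None)[0];print("slope,z at x=-.05",k,k@[-.05,1],np.median(q[:,2]))
E
```

```text
t 10.2 tcp local [-0.0584 -0.0337  0.2187] ft [-0.7  -1.13  1.21]
tool axes in local [[-0.968, 0.015, 0.251], [0.019, 1.0, 0.013], [-0.251, 0.018, -0.968]]
amber top [ 0.4910404  -0.0910374   0.13388182] [-0.06440346 -0.20634291  0.13388182] 0.0019699268257508725
side 3216
slope,z at x=-.05 [-0.00184698  0.12021217] 0.12030451560018211 0.12019712262484805
top 254
slope,z at x=-.05 [-0.00931511  0.12333334] 0.12379909922216627 0.12343599311441589
```

View pics/a7.png

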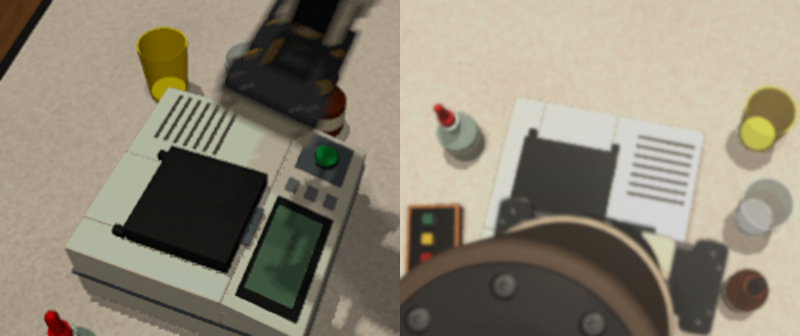

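Call:
servo_tool(
  moves=[
    {"turn":[0,0,0],"linear":[-0.027,-0.022,0],"jaw":0},
    {"turn":[0,0,0],"linear":[-0.027,-0.021,0],"jaw":0},
    {"turn":[0,0,0],"linear":[0,0,-0.04],"jaw":0},
    {"turn":[0,0,0],"linear":[0,0,-0.035],"jaw":0},
    {"turn":[0,0,0],"linear":[0,0,0],"jaw":0},
  ],
)

```text
time: 10.92
ee_pos: [0.4537, 0.0228, 0.1345]
orientation: [0.265, 2.889, -0.019]
ft_force: [0.8, 0.3, -0.6]
opening: 0.004
```

```bash
python3 see.py a8
```

```text
t 10.925 tcp local [-0.1198 -0.1001  0.1345] ft [ 0.76  0.31 -0.59]
tool axes in local [[-0.971, 0.018, 0.238], [0.02, 1.0, 0.004], [-0.238, 0.009, -0.971]]
```

View pics/a8.png

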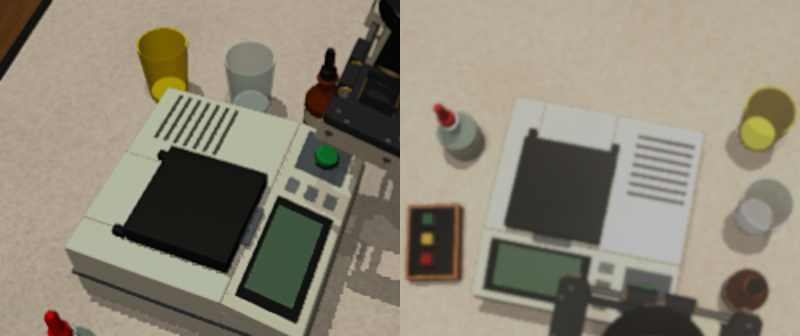

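Call:
servo_tool(
  moves=[
    {"turn":[0,0,0],"linear":[0.01,0.006,0],"jaw":0},
    {"turn":[0,0,0],"linear":[0.008,0.005,0],"jaw":0},
    {"turn":[0,0,0],"linear":[0,0,-0.007],"jaw":0},
    {"turn":[0,0,0],"linear":[0,0,-0.006],"jaw":0},
    {"turn":[0,0,0],"linear":[0,0,0],"jaw":0},
  ],
)

```text
time: 11.65
ee_pos: [0.4775, 0.0376, 0.1264]
orientation: [0.264, 2.881, -0.011]
ft_force: [0.1, 0.1, 0.4]
opening: 0.01
```

```bash
python3 see.py a9
```

```text
t 11.65 tcp local [-0.0988 -0.0816  0.1264] ft [0.12 0.14 0.44]
tool axes in local [[-0.969, 0.017, 0.246], [0.02, 1.0, 0.01], [-0.245, 0.015, -0.969]]
```

View pics/a9.png

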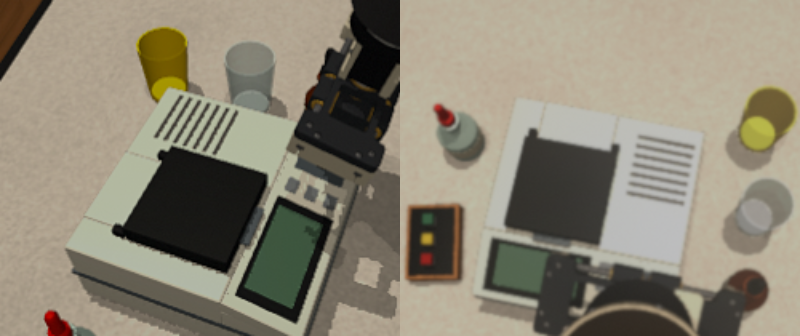

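Call:
servo_tool(
  moves=[
    {"turn":[0,0,0],"linear":[-0.003,-0.002,-0.005],"jaw":0},
    {"turn":[0,0,0],"linear":[0,-0.001,-0.005],"jaw":0},
    {"turn":[0,0,0],"linear":[0.001,0,-0.004],"jaw":0},
    {"turn":[0,0,0],"linear":[0.001,0,-0.003],"jaw":0},
    {"turn":[0,0,0],"linear":[0,0,0],"jaw":0},
  ],
)

```text
time: 12.38
ee_pos: [0.4764, 0.0344, 0.1088]
orientation: [0.264, 2.88, -0.01]
ft_force: [0.7, -0.5, 0.6]
opening: 0.008
```

```bash
python3 see.py b0
```

```text
t 12.375 tcp local [-0.0993 -0.0849  0.1088] ft [ 0.69 -0.54  0.65]
tool axes in local [[-0.969, 0.016, 0.246], [0.02, 1.0, 0.011], [-0.246, 0.016, -0.969]]
```

On the key axis, about 10 mm out. Advancing square to the panel.

Call:
servo_tool(
  moves=[
    {"turn":[0,0,0],"linear":[0.0006,-0.0001,-0.0025],"jaw":0},
    {"turn":[0,0,0],"linear":[0.0006,-0.0001,-0.0025],"jaw":0},
    {"turn":[0,0,0],"linear":[0.0004,-0.0001,-0.0015],"jaw":0},
    {"turn":[0,0,0],"linear":[0.0004,-0.0001,-0.0015],"jaw":0},
    {"turn":[0,0,0],"linear":[0,0,0],"jaw":0},
  ],
)

```text
time: 13.1
ee_pos: [0.4789, 0.0343, 0.1007]
orientation: [0.263, 2.88, -0.009]
ft_force: [-0.1, 0.4, -0.0]
opening: 0.002
```

Call:
servo_tool(
  moves=[
    {"turn":[0,0,0],"linear":[0.0003,0,-0.0015],"jaw":0},
    {"turn":[0,0,0],"linear":[0.0003,0,-0.0015],"jaw":0},
    {"turn":[0,0,0],"linear":[0.0,0,0],"jaw":0},
  ],
)

```text
time: 13.48
ee_pos: [0.4797, 0.0343, 0.0978]
orientation: [0.263, 2.879, -0.009]
ft_force: [-1.1, 0.3, 2.4]
opening: 0.001
```

Call:
servo_tool(
  moves=[
    {"turn":[0,0,0],"linear":[0.0003,0,-0.0012],"jaw":0},
    {"turn":[0,0,0],"linear":[0.0003,0,-0.0012],"jaw":0},
  ],
)

```text
time: 13.72
ee_pos: [0.4803, 0.0342, 0.0955]
orientation: [0.263, 2.879, -0.009]
ft_force: [-1.6, -0.1, 4.3]
opening: 0.005
```

Call:
servo_tool(
  moves=[
    {"turn":[0,0,0],"linear":[0.0003,0,-0.001],"jaw":0},
    {"turn":[0,0,0],"linear":[0.0002,0,-0.0008],"jaw":0},
  ],
)

```text
time: 13.98
ee_pos: [0.4806, 0.0341, 0.0948]
orientation: [0.263, 2.878, -0.009]
ft_force: [-20.4, 4.2, 26.7]
opening: 0.008
```

Call:
servo_tool(
  moves=[
    {"turn":[0,0,0],"linear":[-0.0005,0.0001,0.002],"jaw":0},
    {"turn":[0,0,0],"linear":[-0.0012,0.0002,0.005],"jaw":0},
    {"turn":[0,0,0],"linear":[-0.0024,0.0004,0.01],"jaw":0},
    {"turn":[0,0,0],"linear":[-0.008,0.001,0.03],"jaw":0},
    {"turn":[0,0,0],"linear":[-0.01,0,0.05],"jaw":0},
    {"turn":[0,0,0],"linear":[-0.01,-0.02,0.05],"jaw":0},
    {"turn":[0,0,0],"linear":[0,-0.05,0.02],"jaw":0},
    {"turn":[0,0,0],"linear":[0,-0.05,0],"jaw":0},
    {"turn":[0,0,0],"linear":[0,-0.05,0],"jaw":0},
    {"turn":[0,0,0],"linear":[0,0,0],"jaw":0},
  ],
)

```text
time: 15.22
ee_pos: [0.445, -0.1373, 0.2727]
orientation: [0.254, 2.874, -0.003]
ft_force: [-0.2, -0.3, 0.1]
opening: 0.011
```

```bash
python3 see.py b1; python3 - <<'E'
import pickle,numpy as np,cv2
from h import *
d=pickle.load(open("f0.pkl","rb"))
for n in("side","top"):
    p,z,c=pickle.load(open(f"{n}_b1.pkl","rb"));Q=W2L(cloud(c,z))
    m=(p.max(2)<60)&(Q[...,0]>-.045)&(Q[...,0]<.055)&(abs(Q[...,1]-.035)<.05)&(Q[...,2]<.14)&(Q[...,2]>.1)
    q=Q[m];k=np.polyfit(q[:,0],q[:,2],1);print(n,"lid slope",k[0],"edge z",np.polyval(k,-.05))
    for nm,(P,Z) in (("before",d[n][:2]),("after",(p,z))):
        h=cv2.cvtColor(P,cv2.COLOR_BGR2HSV);mk=cv2.inRange(h,(45,110,40),(90,255,255))
        x0,y0,x1,y1=(318,215,350,240) if n=="side" else (268,230,300,260)
        w=np.zeros_like(mk);w[y0:y1,x0:x1]=mk[y0:y1,x0:x1];v,u=np.nonzero(w)
        print(nm,len(u),u.mean() if len(u) else 0,v.mean() if len(u) else 0,np.nanmedian(cloud(c,Z)[w>0],0))
E
```

```text
t 15.225 tcp local [-0.1022 -0.2595  0.2727] ft [-0.23 -0.28  0.08]
tool axes in local [[-0.967, 0.009, 0.253], [0.014, 1.0, 0.017], [-0.253, 0.02, -0.967]]
side lid slope -0.0012429414487699682 edge z 0.1203173539662014
before 153 333.41830065359477 226.88235294117646 [0.47854749 0.03598165 0.09667362]
after 151 333.42384105960264 226.88079470198676 [0.47857269 0.03560705 0.09700093]
top lid slope -0.000847950465833472 edge z 0.12329868753898103
before 108 282.5462962962963 244.25 [0.47901114 0.03295137 0.10019093]
after 111 282.5135135135135 244.23423423423424 [0.47913741 0.03357066 0.10036989]
```

View pics/b1.png

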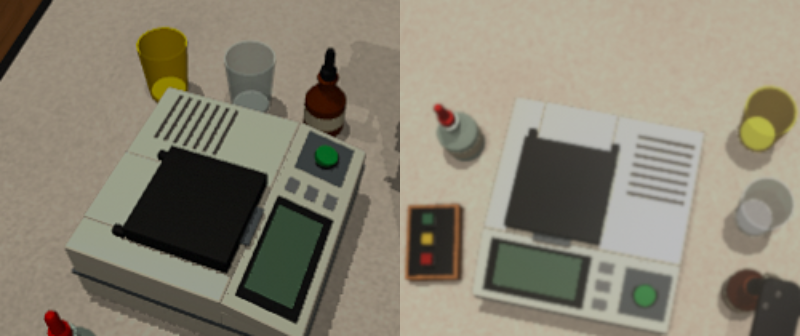

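```bash
python3 -c "
from station import arm
print(arm.hand_in())"
```

```text
the job is handed in; nothing more can be done
None
```

I shut the sample lid, pressed the green key right down and let it come up, in that order. I handed the job in at about 15.3 s of the 40 s, with the arm clear of everything. `hand_in()` gives no verdict, so the points below are my own checks.

- **Lid:** I pushed it from behind with the closed fingertips, from about 1.84 rad down to the deck. The free edge moved at about 10–20 mm/s at the end. The fingertips stopped at z = 0.122 m, the stated height, with a 13 N push. The last pictures show the lid flat, with slope about 0.001 in both views. Its top reads 120 mm (side) and 123 mm (top), which is within the calibration error.
- **Key:** I pressed it with the tool tilted about 14° to match the panel. The force rose from 2.4 N to 4.3 N, then jumped hard at the stop after about 4 mm, so I take it as right down. Afterwards its pixel position and depth match those from before the press.
- **Surroundings:** The bottles, the two beakers and the filter case look unmoved in the pictures. The filter is hidden under the shut lid, so I could not check it at the end. Nothing reached into its holder, and the lid closed flat over it.
- **Less gentle than planned:** The last small step onto the key's stop read briefly about 27 N down and 20 N sideways at the wrist. I backed off at once. While going to the key, the tool overshot its waypoint by about 15–20 mm in the air and touched nothing.

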